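# Queue the windowed housings in the roller lane, blank one to rework

## Robot

A 6-joint arm with a two-finger parallel gripper is mounted at the origin on the work surface. World frame = base frame: x ahead of the robot, y to its left, z up, the work surface at z = 0. Lengths are in m, angles in degrees, forces in N, time in s.
With the tool pointing down it reaches from about 0.375 to 0.9 m from the base axis. Payload 3.1 kg.
Tool frame: the origin (TCP) lies on the centre line of the jaws, within the pads' length; the fingertips stand 22 mm ahead of it and the grasp point (between the pads) lies 3 mm ahead of it; z points along the fingers, y is the line along which they close (so a half turn about z gives the same grasp; the last joint's range is limited). The gripper opens to 87 mm and grips with 3 to 60 N. Pads are 19 mm wide; open, the fingers measure 117 mm over their backs; the gripper's body (75 mm by 190 mm) begins 51 mm behind the grasp point.
Start: joints at [53.085, 30.224, 82.088, -0, 67.689, -10.227], TCP at [0.281, 0.558, 0.222] pointing down, gripper open.
Joint ranges: [-176.69, 176.69], [-43.24, 126.21], [12.49, 139.97], [-82, 262], [0, 151.66], [-163.58, 163.58]. Speed limits (degrees/s): [159.86, 159.86, 180, 180, 180, 180].

## Interface

Orientations are given as a 3x3 rotation matrix whose columns are the frame's x, y, z axes.
In Python, from rig import * gives the robot as it stands.
- The arm moves only by the shell command python3 -m jog 'ROWS'. ROWS is text: rows parted by semicolons, each of 7 numbers parted by spaces: the shift along the tool's x, y, z in mm, then the turn, a rotation vector about the tool's x, y, z in rad, then the finger opening in mm, from 0 to 87. In form: tx ty tz ax ay az fingers; .... A call has 1 to 12 rows; each row shifts and turns the commanded pose from where the row before left it, along the tool's axes as they then stand; what a row does not reach is not made up. A row lasts 1/8 s, in which the tool goes at most 62.5 mm and 10.7 degrees, less where a joint would pass 70% of its speed; a pose out of reach is approached as far as the arm can. A call with a gripper value outside its range is refused whole. The fingers move at their own pace and stop on an object; the grip force is fixed at half the most. Time passes only in rows, so rows that do not move let the fingers close. It gives the time, the measured TCP pose, the force, the opening and the grip force at its end, in the units of the state.
- read_state(): the state, without advancing time (a new reading comes with each control period).
- capture(name): name is "side" or "top" or "wrist"; returns a dict with "color" (400x640x3 uint8, red, green, blue), "camera_matrix" (3x3 intrinsics, pixels), "R" (3x3) and "t" (3): a world point X has camera coordinates R X + t. Camera axes: x right, y down, z forward; pixel columns grow to the right and rows downward; lengths in m; the calibration is good to about 2 mm. The wrist camera is an equidistant fisheye: a pixel r from the principal point sees the ray r / f radians off the axis. A picture is of the moment at which its call begins. There is no depth.
- hand_in(): hands the job in; it is judged then, once.
Trained networks look in the newest picture that a camera, given by its name, has taken for a name from the list of things; names that differ only in an ending like _2 or _b are one class to them, and where a whole thing is asked for, a point or a joint stands for the part that bears it (a point fixed in the world has none). Each returns a list of dicts, best first, with "conf" (0 to 1); they miss things now and then, are a little off and sometimes report something else, mostly with a low value. They report only what shows in the picture. A call takes as long as a camera call. They do not tell look-alikes from the thing itself.
- find_in(camera, target): "at" ([x, y, z] in m, in world coordinates, good to about 4 mm: the middle of the surface that is visible of it).
- trace(camera, target): "pixels" (400x640 bool, what is visible of it).
- place_of(camera, target): "at" ([x, y, z] in m, in world coordinates, good to about 4 mm: a listed point, or the origin of a listed thing).
The state is a dict: "time_s": time; "joint_positions": joint angles; "qvel": joint speeds; "tau": joint torques, N m; "position": TCP position; "tcp_rot": TCP orientation; "force": force on the tool from outside, world axes, zero at the start; "moment": the same for the moment, N m; "opening": opening from 0.0 (shut) to 1.0 (fully open); "grasp_force": force on a finger pad.
Only numpy, scipy, OpenCV 4.12 (cv2) and the standard library are available. Lean on these libraries where they do the work, as an engineer would, in place of code of your own. Each camera call takes 0.05 s, during which the arm holds its last target. There are 200 camera calls.

## Task

Pass the three white housings that have windows down the sloped roller lane, so that they end up queued against its stop in order of length: the longest at the bottom against the stop, the middle one behind it, the shortest last. Put the white housing without windows flat in the shallow black tray. Leave the tape roll, the screwdriver and the steel dish where they are.

Things in the scene. Friction and masses are not known exactly. Their poses are not given: they have to be found in the camera images.
- long_housing: White plastic enclosure, 100 x 46 x 40 mm high, with three grey window panes in a row in its top. Origin: centre of its underside; x along its length, y across its 46 mm width, z up. Either way round is the same. Weighs 0.07 to 0.2 kg, loose on the bench, top at 40 mm.
- middle_housing: White plastic enclosure, 76 x 46 x 40 mm high, with two grey window panes in its top. Origin: centre of its underside; x along its length, y across its 46 mm width, z up. Either way round is the same. Weighs 0.07 to 0.2 kg, loose on the bench, top at 40 mm.
- short_housing: White plastic enclosure, 52 x 46 x 40 mm high, with one grey window pane in its top. Origin: centre of its underside; x along its length, y across its 46 mm width, z up. Either way round is the same. Weighs 0.07 to 0.2 kg, loose on the bench, top at 40 mm.
- blank_housing: White plastic enclosure, 76 x 46 x 40 mm high, with a plain closed top (no window, four small screw heads). Origin: centre of its underside; x along its length, y across its 46 mm width, z up. Either way round is the same. Weighs 0.07 to 0.2 kg, loose on the bench, top at 40 mm.
- lane: Fixed roller lane, left or right of the housings, sloping 12 deg down along its +x, away from the robot, to a grey stop plate. 310 mm long on the slope, 58 mm between guides. Origin on the bench under its middle; x level towards the stop, y across. Roller surface 62 mm high there, 94 at the open upper end (x = -152 mm), 30 at the stop (x = +152). Guides stand 10 mm above the rollers, stop 30.
- lane_load (a point): Loading point: on the roller surface of the lane, mid-width, near its upper end, 98 mm uphill (level) of the lane's middle, 83 mm above the bench. The rollers are slippery: a housing let go here, lengthwise, slides down by itself to the stop or the housing below. It may be let go level, its uphill lower edge just above the rollers. x, y, z as the lane's.
- tray: Fixed shallow black plastic tray, 130 x 130 mm outside, 22 mm high, walls 4 mm and floor at most 5 mm thick, on the other side of the housings from the lane. Origin: centre of its underside on the bench; x and y along its sides.
- tape_roll: Bystander: cardboard-brown ring lying flat, 80 mm across, 22 mm high. Origin: centre of its underside. Leave it alone.
- screwdriver: Bystander: screwdriver of 160 mm lying on the bench beyond the housings. Leave it alone.
- screw_dish: Bystander: round steel dish, 64 mm across, 24 mm high, near the robot. Origin: centre of its underside. Leave it alone.
Not all that is in view belongs to the job. Leave any yellow look-alike of the blank_housing alone.

How it is judged:
By the outcome, as a careful person would: the job done as asked, in the order asked, and still so for the second after the job is handed in, with the robot touching nothing.
It also fails if it takes over 99 s, if anything falls off the work surface, if the arm or the gripper's body presses on something with over 40 N, if the wrist force passes 120 N, or if a joint passes its speed limit or range.

## Working session

There is one attempt and no reset: what is moved stays moved. The work goes in short steps, Python scripts to look and compute and a shell command to move; the robot and the scene stay as the last step left them, time stands still between calls to the robot, and variables do not carry over. Pictures are saved under pics/ and viewed, at most 14 in all, crops included, and the job is handed in when it is done.

```bash
mkdir -p pics; ls
python3 - <<'E'
from rig import *
import cv2,numpy as np
for c in ["top","side"]:
    im=capture(c); cv2.imwrite(f"pics/{c}0.png",im["color"][:,:,::-1])
    print(c,np.round(im["R"],3).tolist(),np.round(im["t"],3),im["camera_matrix"].tolist())
    for n in ["long_housing","middle_housing","short_housing","blank_housing","lane","lane_load","tray","tape_roll","screwdriver","screw_dish"]:
        print(n,[(np.round(d["at"],3).tolist(),round(d["conf"],2)) for d in place_of(c,n)[:3]])
s=read_state();print(s["position"],s["tcp_rot"],s["time_s"])
E
```

```text
pics
top [[0.018, -0.999, 0.034], [-0.987, -0.023, -0.157], [0.158, -0.031, -0.987]] [0.009 0.533 0.85 ] [[414.82954142523243, 0.0, 318.34667769470116], [0.0, 414.82954142523243, 198.53709199675015], [0.0, 0.0, 1.0]]
long_housing [([0.529, -0.257, 0.0], 0.73), ([0.472, -0.092, 0.0], 0.59)]
middle_housing [([0.627, 0.079, 0.002], 0.88)]
short_housing [([0.632, -0.094, -0.0], 0.84), ([0.49, 0.087, -0.002], 0.6)]
blank_housing [([0.274, 0.212, 0.001], 0.92), ([0.488, 0.085, 0.001], 0.79)]
lane [([0.535, 0.249, -0.001], 0.76)]
lane_load [([0.433, 0.244, 0.081], 0.97)]
tray [([0.529, -0.256, -0.002], 0.69)]
tape_roll [([0.796, -0.111, 0.002], 0.96), ([0.474, -0.093, -0.001], 0.35)]
screwdriver [([0.802, 0.082, 0.001], 0.77)]
screw_dish [([0.366, 0.057, 0.0], 0.78)]
side [[0.74, -0.672, -0.016], [-0.377, -0.395, -0.838], [0.557, 0.626, -0.546]] [-0.378  0.265  0.996] [[516.9832271346821, 0.0, 328.88147964530316], [0.0, 516.9832271346821, 196.23557706437217], [0.0, 0.0, 1.0]]
long_housing [([0.481, -0.096, -0.0], 0.93)]
middle_housing [([0.628, 0.083, 0.0], 0.96)]
short_housing [([0.631, -0.091, -0.003], 0.61)]
blank_housing [([0.489, 0.092, -0.005], 0.93), ([0.271, 0.213, -0.004], 0.7), ([0.497, 0.371, -0.0], 0.66)]
lane [([0.537, 0.251, 0.003], 0.72)]
lane_load [([0.436, 0.244, 0.079], 0.9)]
tray [([0.527, -0.253, -0.002], 0.56), ([0.434, 0.244, 0.076], 0.49)]
tape_roll [([0.797, -0.11, 0.002], 0.93)]
screwdriver [([0.804, 0.081, 0.001], 0.75)]
screw_dish [([0.364, 0.055, -0.004], 0.88), ([0.477, -0.093, -0.005], 0.72)]
[0.2806615  0.55842746 0.22165555] [[-8.93467824e-01  4.49127206e-01  1.34907158e-05]
 [ 4.49127206e-01  8.93467824e-01  1.44686440e-05]
 [-5.55525886e-06  1.89863154e-05 -1.00000000e+00]] 1.1
```

View pics/top0.png

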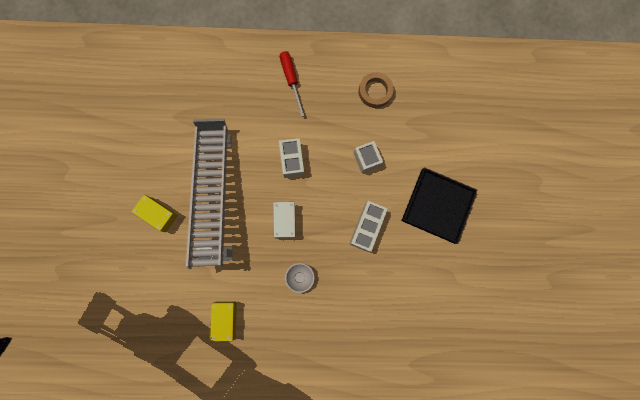

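View pics/side0.png

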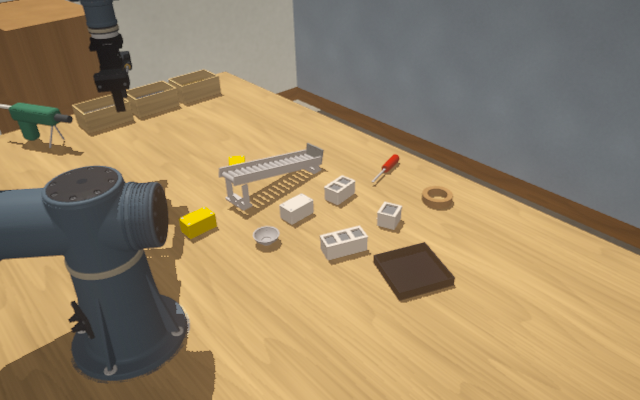

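The top view shows the long housing at about (370,226), the middle one at (291,157), the short one at (369,156) and the blank one at (284,219). The lane is at (208,193), with its stop at the top of the picture, and the tray is at (440,205). Two yellow decoys sit beside the lane. Next I'll fit the yaws.

```bash
cat > h.py <<'E'
from rig import *
import cv2,numpy as np
from scipy.optimize import minimize
def proj(im,P):
    p=(im["R"]@np.asarray(P).T).T+im["t"]; q=(im["camera_matrix"]@p.T).T
    return q[:,:2]/q[:,2:]
def box(l,w,z0,z1,tilt=0):
    B=np.array([[a*l/2,b*w/2,z] for a in(-1,1) for b in(-1,1) for z in(z0,z1)])
    return B
def place(B,x,y,a):
    c,s=np.cos(a),np.sin(a)
    return B@np.array([[c,s,0],[-s,c,0],[0,0,1]])+[x,y,0]
def hullmask(uv):
    m=np.zeros((1600,2560),np.uint8)
    cv2.fillConvexPoly(m,cv2.convexHull(np.round(uv*4+1.5).astype(np.int32)),1)
    return cv2.resize(m.astype(np.float32),(640,400),interpolation=cv2.INTER_AREA)
def fit(views,B,x,y,yaws):
    def cost(p):
        c=0
        for im,m in views:
            h=hullmask(proj(im,place(B,p[0]/100,p[1]/100,p[2]/10)))
            c+=1-np.minimum(h,m).sum()/np.maximum(h,m).sum()
        return c/len(views)
    best=None
    y0=min(yaws,key=lambda a:cost([x*100,y*100,a*10]))
    s0=np.array([x*100,y*100,y0*10])
    r=minimize(cost,s0,method="Nelder-Mead",options=dict(initial_simplex=[s0,s0+[1,0,0],s0+[0,1,0],s0+[0,0,2]],maxiter=150))
    return r.x[0]/100,r.x[1]/100,np.degrees(r.x[2]/10),r.fun
def go(x,y,z,xaxis_deg):
    """shift (tool mm) and turn about tool z from the measured pose; tool down; xaxis_deg is world heading of tool x (mod 180)"""
    s=read_state();R=np.array(s["tcp_rot"]);d=R.T@(np.array([x,y,z])-s["position"])*1e3
    cur=np.degrees(np.arctan2(R[1,0],R[0,0])); t=-((xaxis_deg-cur+90)%180-90)
    print("shift",np.round(d,1),"turn rad about tool z",round(np.radians(t),4),"alt",round(np.radians(t-np.sign(t)*180),4),"j6",s["joint_positions"][5])
E
python3 - <<'E'
from h import *
ims={c:capture(c) for c in("top","side")}
Y=np.radians(np.arange(0,180,10))
for n,l,x,y in [("long_housing",.1,.477,-.094),("middle_housing",.076,.628,.081),("short_housing",.052,.632,-.093),("blank_housing",.076,.489,.089)]:
    V=[]
    for c in ims:
        B=box(l,.046,0,.04);uv=proj(ims[c],[[x,y,.02]])[0].astype(int)
        ts=[d["pixels"] for d in trace(c,n)]
        ts=[t for t in ts if t[uv[1]-6:uv[1]+6,uv[0]-6:uv[0]+6].sum()>40]
        if ts: V.append((ims[c],ts[0].astype(np.float32)))
    for v in ([V]+[[a] for a in V] if len(V)>1 else [V]): print(n,np.round(fit(v,B,x,y,Y),4))
# lane slab & tray
for c in ims:
    T=[d for d in trace(c,"lane")]
    if T:
        m=T[0]["pixels"].astype(np.uint8);print(c,"lane",m.sum(),cv2.minAreaRect(np.argwhere(m)[:,::-1].astype(np.float32)))
        cv2.imwrite(f"pics/lane_{c}.png",m*255)
        for w in(.064,.07):
            B=box(.304,w,0,1);t=np.tan(np.radians(12));B[:,2]=.062-t*B[:,0]+np.where(B[:,2]>0,.01,-.005)
            print(w,np.round(fit([(ims[c],m.astype(np.float32))],B,.535,.249,np.radians(np.arange(-20,21,5))),4))
V=[]
for c in ims:
    T=trace(c,"tray")
    if T: V.append((ims[c],T[0]["pixels"].astype(np.float32)))
if V: print("tray",np.round(fit(V,box(.13,.13,0,.022),.528,-.255,np.radians(np.arange(0,90,10))),4))
cr=ims["top"]["color"][100:285,160:260,::-1];cv2.imwrite("pics/lanecrop.png",cv2.resize(cr,None,fx=3.2,fy=3.2,interpolation=cv2.INTER_CUBIC))
E
```

```text
long_housing [ 4.757000e-01 -9.000000e-02  1.587509e+02  7.390000e-02]
long_housing [ 4.782000e-01 -9.060000e-02  1.581832e+02  4.520000e-02]
long_housing [ 4.731000e-01 -9.170000e-02  1.586614e+02  3.890000e-02]
middle_housing [0.626  0.0815 7.5558 0.0895]
middle_housing [0.627  0.0817 8.2099 0.0652]
middle_housing [0.6214 0.0786 7.0892 0.0484]
short_housing [ 0.6318 -0.0896 23.1292  0.1073]
short_housing [ 0.634  -0.0895 25.1532  0.1065]
short_housing [ 0.6287 -0.0911 24.0097  0.0488]
blank_housing [0.485  0.0925 5.0014 0.1018]
blank_housing [0.4876 0.0924 4.1153 0.0611]
blank_housing [0.4811 0.0904 3.8482 0.0793]
top lane 5271 ((209.5, 193.0), (150.0, 47.0), 90.0)
0.064 [0.5428 0.2511 3.6633 0.1616]
0.07 [0.5395 0.25   3.4013 0.1196]
side lane 2535 ((273.92205810546875, 175.5734100341797), (46.26301574707031, 106.22293853759766), 73.3007583618164)
0.064 [0.5257 0.2361 1.6806 0.3828]
0.07 [0.5245 0.2375 1.9651 0.3487]
tray [ 5.26400e-01 -2.52400e-01  6.92626e+01  6.81000e-02]
```

View pics/lanecrop.png

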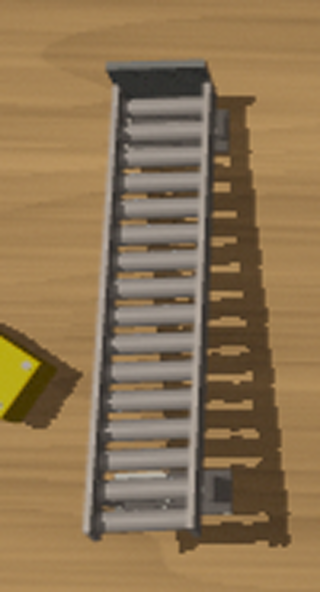

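The crop shows the lane guides running from (90..193, ~532) at the open end to (115..207, ~85) at the stop. I'll back-project those two ends and plan the first grasp, the long housing.

Run:
```python
from h import *
im=capture("top");K=im["camera_matrix"];R=im["R"];t=im["t"];C=-R.T@t
def bp(u,v,z):
    r=R.T@np.linalg.solve(K,[u,v,1]);return (C+r*(z-C[2])/r[2])[:2]
lo=[bp(188.1,267.2,.104),bp(220.3,265,.104)];hi=[bp(195.9,126.6,.041),bp(224.7,126.6,.041)]
print(np.round(lo+hi,4).tolist())
a,b=np.mean(lo,0),np.mean(hi,0);d=b-a;print("yaw",np.degrees(np.arctan2(d[1],d[0])),np.linalg.norm(d),"mid",(a+b)/2)
go(.477,-.091,.20,158.5)
go(.477,-.091,.20,158.5-180)
```

```text
[[0.3831, 0.2705], [0.3884, 0.2091], [0.6865, 0.2912], [0.6884, 0.2285]]
yaw 3.8105548801759777 0.30231888788698763 mid [0.53659276 0.24980153]
shift [-467.1 -492.    21.6] turn rad about tool z -0.0905 alt 3.0511 j6 -10.225646592355751
shift [-467.1 -492.    21.6] turn rad about tool z -0.0905 alt 3.0511 j6 -10.225646592355751
```

```bash
python3 -m jog '-39 -41 2 0 0 -0.008 87;-39 -41 2 0 0 -0.008 87;-39 -41 2 0 0 -0.008 87;-39 -41 2 0 0 -0.008 87;-39 -41 2 0 0 -0.008 87;-39 -41 2 0 0 -0.008 87;-39 -41 2 0 0 -0.008 87;-39 -41 2 0 0 -0.008 87;-39 -41 2 0 0 -0.008 87;-39 -41 2 0 0 -0.008 87;-39 -41 2 0 0 -0.008 87;-39 -41 0 0 0 -0.0025 87'
python3 - <<'E'
from h import *
go(.477,-.091,.03,158.5)
im=capture("wrist");cv2.imwrite("pics/w1.png",im["color"][:,:,::-1])
for n in("long_housing","short_housing"):print(n,[(np.round(d["at"],3).tolist(),round(d["conf"],2)) for d in place_of("wrist",n)[:3]])
E
```

```text
time_s: 3.35
position: [0.5067, -0.0837, 0.1997]
tcp_rot: [[-0.93, 0.367, 0.0], [0.367, 0.93, 0.0], [-0.0, 0.0, -1.0]]
force: [-0.2, 0.7, -0.1]
opening: 1.002
grasp_force: 0.0
shift [ 25.  -17.7 169.7] turn rad about tool z -0.0005 alt 3.1411 j6 -90.35731968471912
long_housing [([0.471, -0.09, -0.003], 0.98), ([0.361, 0.053, 0.001], 0.36)]
short_housing []
```

View pics/w1.png

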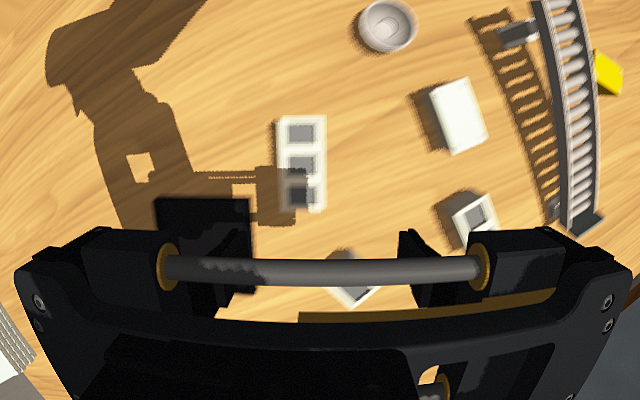

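The wrist view shows the long housing at (302,163), upright in the frame, so its yaw matches the tool.

```bash
python3 -m jog '0 0 0 0 0 0 87'; python3 -c "
from h import *
go(.476,-.091,.03,158.5)"
```

```text
time_s: 3.62
position: [0.5052, -0.081, 0.1994]
tcp_rot: [[-0.93, 0.367, -0.002], [0.367, 0.93, 0.001], [0.002, 0.0, -1.0]]
force: [-0.5, 0.7, -0.5]
opening: 0.999
grasp_force: 0.0
shift [ 23.2 -20.  169.4] turn rad about tool z -0.0002 alt 3.1414 j6 -90.16049494569965
```

```bash
python3 -m jog '12 -10 20 0 0 0 87;11 -10 50 0 0 0 87;0 0 50 0 0 0 87;0 0 35 0 0 0 87;0 0 14 0 0 0 87;0 0 0 0 0 0 87'; python3 -c "
from h import *
go(.476,-.091,.03,158.5)"
```

```text
time_s: 4.38
position: [0.477, -0.0909, 0.0305]
tcp_rot: [[-0.931, 0.365, -0.001], [0.365, 0.931, 0.001], [0.002, 0.0, -1.0]]
force: [0.8, 0.3, 0.1]
opening: 0.999
grasp_force: 0.0
shift [ 0.9 -0.4  0.5] turn rad about tool z 0.0014 alt -3.1401 j6 -92.59539611322559
```

```bash
python3 -m jog '0 0 0 0 0 0 30;0 0 0 0 0 0 30;0 0 0 0 0 0 30;0 0 0 0 0 0 30;0 0 0 0 0 0 30;0 0 -10 0 0 0 30;0 0 -50 0 0 0 30;0 0 -50 0 0 0 30;0 0 -50 0 0 0 30'; python3 -c "
from h import *
go(.439,.2435,.18,3.8)"
```

```text
time_s: 5.5
position: [0.4768, -0.0918, 0.1924]
tcp_rot: [[-0.93, 0.367, -0.001], [0.367, 0.93, 0.0], [0.001, 0.0, -1.0]]
force: [1.0, -2.1, -0.8]
opening: 0.521
grasp_force: 30.0
shift [158.1 298.1  12.5] turn rad about tool z -0.4417 alt 2.6999 j6 -92.60286103961833
```

```bash
python3 -m jog '20 37 0 0 0 0 30;20 37 0 0 0 0 30;20 37 0 0 0 0 30;20 37 0 0 0 0 30;20 37 0 0 0 0 30;20 37 0 0 0 0 30;20 37 0 0 0 0 30;18 39 0 0 0 0 30;0 0 0 0 0 -0.14 30;0 0 0 0 0 -0.15 30;0 0 0 0 0 -0.15 30;0 0 0 0 0 0 30'; python3 -c "
from h import *
go(.439,.2435,.128,3.8)
capture('wrist');capture('top')
for c in('wrist','top'):
  for n in('lane_load','long_housing','lane'): print(c,n,[(np.round(d['at'],3).tolist(),round(d['conf'],2)) for d in place_of(c,n)[:2]])"
```

```text
time_s: 7.0
position: [0.4391, 0.2431, 0.1908]
tcp_rot: [[-0.998, -0.063, -0.001], [-0.063, 0.998, -0.0], [0.001, -0.0, -1.0]]
force: [0.2, 0.3, -2.2]
opening: 0.522
grasp_force: 30.0
shift [ 0.   0.4 62.8] turn rad about tool z -0.0032 alt 3.1384 j6 -77.42200849042649
wrist lane_load []
wrist long_housing [([0.436, 0.245, 0.156], 0.66)]
wrist lane []
top lane_load []
top long_housing []
top lane [([0.532, 0.252, 0.001], 0.88)]
```

```bash
python3 -m jog '0 0 30 0 0 0 30;0 0 22 0 0 0 30;0 0 8 0 0 0 30;0 0 0 0 0 0 30'; python3 -c "
from h import *
im=capture('wrist')['color'];s=capture('side')['color'][110:230,180:360];t=capture('top')['color'][90:300,130:290]
s=cv2.resize(s,(480,320));t=cv2.resize(t,(240,320));cv2.imwrite('pics/l1.png',np.vstack([np.hstack([s,t]),cv2.resize(im[:250],(720,280))])[:,:,::-1])"
```

```text
time_s: 7.9
position: [0.4396, 0.2431, 0.1304]
tcp_rot: [[-0.998, -0.064, -0.001], [-0.064, 0.998, -0.0], [0.001, -0.0, -1.0]]
force: [1.2, 0.3, -1.5]
opening: 0.528
grasp_force: 30.0
```

View pics/l1.png

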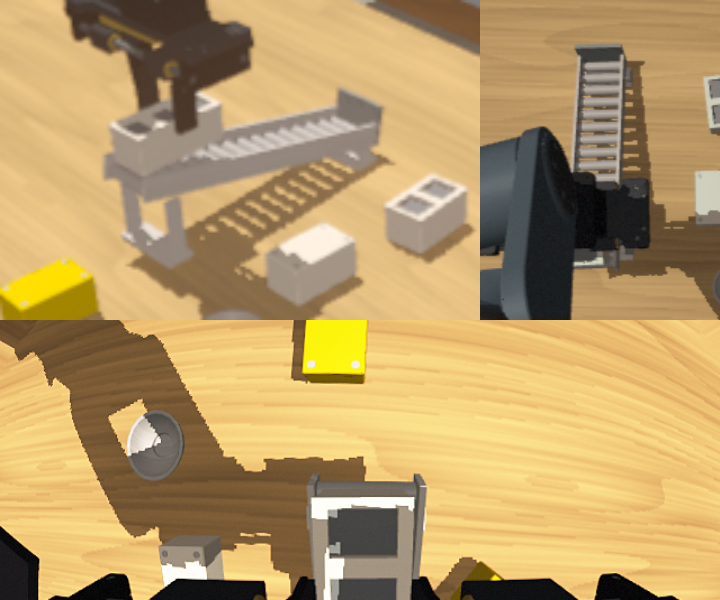

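The montage shows the long housing held between the guides and centred on them, with its edges at about (313..424, 500) in the wrist view. It is just above the rollers, so I'll release it.

```bash
python3 -m jog '0 0 3 0 0 0 30;0 0 0 0 0 0 80;0 0 0 0 0 0 80;0 0 0 0 0 0 80;0 0 -40 0 0 0 87;0 0 -40 0 0 0 87;0 0 0 0 0 0 87;0 0 0 0 0 0 87;0 0 0 0 0 0 87'; python3 -c "
from h import *
im=capture('wrist')['color'];s=capture('side')['color'][110:230,180:360];t=capture('top')['color'][90:300,130:290]
s=cv2.resize(s,(480,320));t=cv2.resize(t,(240,320));cv2.imwrite('pics/l2.png',np.hstack([s,t])[:,:,::-1])
go(.626,.0815,.2,7.8)"
```

```text
time_s: 9.18
position: [0.4386, 0.2428, 0.2064]
tcp_rot: [[-0.998, -0.065, -0.003], [-0.065, 0.998, -0.001], [0.003, -0.001, -1.0]]
force: [0.1, 0.2, -0.4]
opening: 0.998
grasp_force: 0.0
shift [-176.1 -173.2    6.3] turn rad about tool z -0.0715 alt 3.0701 j6 -77.52173351652608
```

View pics/l2.png

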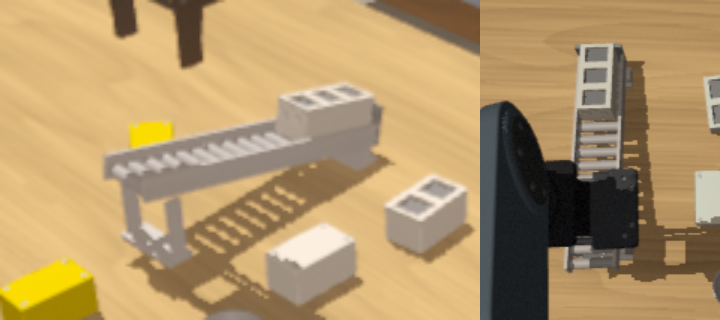

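The long housing is at the stop (right end of the side crop). The middle housing is next.

```bash
python3 -m jog '-29 -29 0 0 0 -0.0 87;-29 -29 0 0 0 -0.0 87;-29 -29 0 0 0 0 87;-29 -29 0 0 0 0 87;-30 -29 0 0 0 0 87;-30 -28 0 0 0 0 87;0 0 0 0 0 -0.07 87;0 0 50 0 0 0 87;0 0 50 0 0 0 87;0 0 0 0 0 0 87'; python3 -c "
from h import *
capture('wrist')
print([(np.round(d['at'],3).tolist(),round(d['conf'],2)) for d in place_of('wrist','middle_housing')[:2]])
go(.626,.0815,.03,7.8)"
```

```text
time_s: 10.58
position: [0.6224, 0.082, 0.103]
tcp_rot: [[-0.991, -0.134, -0.011], [-0.134, 0.991, 0.001], [0.011, 0.002, -1.0]]
force: [-0.5, 0.5, 0.4]
opening: 1.001
grasp_force: 0.0
[([0.625, 0.082, 0.002], 0.73)]
shift [ 0.9 -0.3 77.9] turn rad about tool z -0.0014 alt 3.1402 j6 -100.3857079750067
```

```bash
python3 -m jog '0 0 35 0 0 0 87;0 0 28 0 0 0 87;0 0 10 0 0 0 87;0 0 0 0 0 0 87'; python3 -c "
from h import *
go(.626,.0815,.03,7.8)"
```

```text
time_s: 11.18
position: [0.6275, 0.0819, 0.0359]
tcp_rot: [[-0.991, -0.134, 0.002], [-0.134, 0.991, -0.0], [-0.002, -0.0, -1.0]]
force: [0.8, -0.1, 0.2]
opening: 0.996
grasp_force: 0.0
shift [ 1.6 -0.2  5.9] turn rad about tool z -0.0013 alt 3.1403 j6 -100.38825070562187
```

```bash
python3 -m jog '0 0 5.5 0 0 0 87;0 0 0 0 0 0 30;0 0 0 0 0 0 30;0 0 0 0 0 0 30;0 0 0 0 0 0 30;0 0 0 0 0 0 30;0 0 -10 0 0 0 30;0 0 -50 0 0 0 30;0 0 -50 0 0 0 30;0 0 -50 0 0 0 30;0 0 0 0 0 0 30'; python3 -c "
from h import *
go(.439,.2435,.19,3.8)"
```

```text
time_s: 12.55
position: [0.6297, 0.0819, 0.1947]
tcp_rot: [[-0.991, -0.135, 0.011], [-0.135, 0.991, -0.0], [-0.011, -0.002, -1.0]]
force: [0.0, -0.0, -1.9]
opening: 0.522
grasp_force: 30.0
shift [167.3 185.8   2.5] turn rad about tool z 0.0686 alt -3.073 j6 -100.38754736704615
```

```bash
python3 -m jog '24 26 0 0 0 0 30;24 27 0 0 0 0 30;24 27 0 0 0 0 30;24 27 0 0 0 0 30;24 27 0 0 0 0 30;24 27 0 0 0 0 30;23 25 0 0 0 0 30;0 0 0 0 0 0.068 30;0 0 0 0 0 0 30'; python3 -c "
from h import *
go(.439,.2435,.128,3.8)"
```

```text
time_s: 13.68
position: [0.4348, 0.2438, 0.1883]
tcp_rot: [[-0.998, -0.068, -0.002], [-0.068, 0.998, -0.001], [0.002, -0.001, -1.0]]
force: [-0.1, 0.4, -1.6]
opening: 0.522
grasp_force: 30.0
shift [-4.3 -0.6 60.3] turn rad about tool z 0.002 alt -3.1396 j6 -77.49030528042901
```

```bash
python3 -m jog '-4 0 30 0 0 0 30;0 0 22 0 0 0 30;0 0 9 0 0 0 30;0 0 0 0 0 0 30;0 0 0 0 0 0 30'; python3 -c "
from h import *
go(.439,.2435,.126,3.8)
im=capture('wrist')['color'][:,150:500];s=capture('side')['color'][110:230,180:360]
s=cv2.resize(s,(420,280));cv2.imwrite('pics/l3.png',np.hstack([s,im[:280]])[:,:,::-1])"
```

```text
time_s: 14.3
position: [0.4406, 0.2441, 0.1287]
tcp_rot: [[-0.998, -0.067, 0.001], [-0.067, 0.998, 0.0], [-0.001, 0.0, -1.0]]
force: [-0.8, -0.2, -1.9]
opening: 0.522
grasp_force: 30.0
shift [ 1.6 -0.5  2.7] turn rad about tool z 0.0004 alt -3.1412 j6 -77.56178717081563
```

View pics/l3.png

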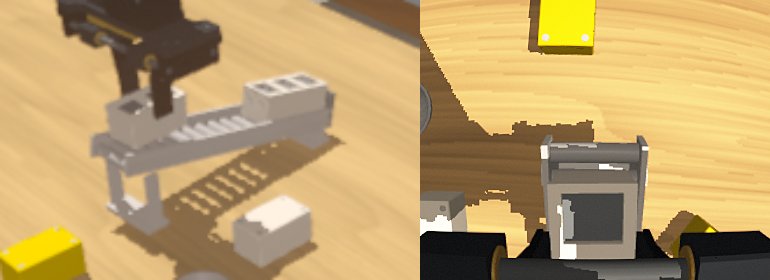

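The middle housing sits between the guides, at (545..645, 180) in the wrist crop, so I'll release it and go on to the short one.

```bash
python3 -m jog '0 0 3 0 0 0 30;0 0 0 0 0 0 80;0 0 0 0 0 0 80;0 0 0 0 0 0 80;0 0 -40 0 0 0 87;0 0 -40 0 0 0 87;0 0 0 0 0 0 87'; python3 -c "
from h import *
go(.631,-.090,.2,24)
s=capture('side')['color'][110:230,180:360];t=capture('top')['color'][90:300,130:290]
s=cv2.resize(s,(480,320));t=cv2.resize(t,(240,320));cv2.imwrite('pics/l4.png',np.hstack([s,t])[:,:,::-1])"
```

```text
time_s: 15.28
position: [0.4422, 0.2448, 0.2081]
tcp_rot: [[-0.998, -0.067, 0.007], [-0.067, 0.998, 0.002], [-0.007, 0.002, -1.0]]
force: [0.7, 0.8, -0.5]
opening: 0.988
grasp_force: 0.0
shift [-165.9 -346.7    8.8] turn rad about tool z -0.352 alt 2.7896 j6 -77.54763644506659
```

View pics/l4.png

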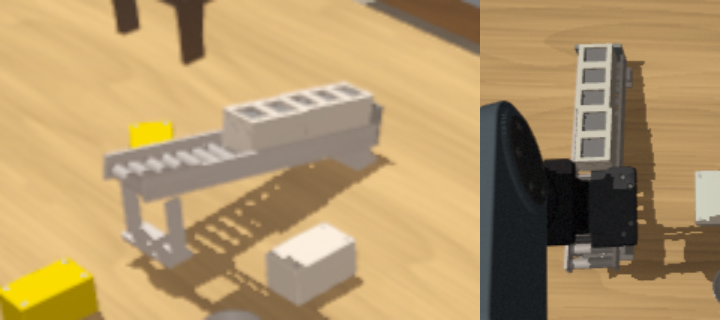

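The middle housing is queued directly behind the long one. Now the short one.

```bash
python3 -m jog '-20 -43 0 0 0 0 87;-21 -43 0 0 0 0 87;-21 -43 0 0 0 0 87;-21 -43 0 0 0 0 87;-21 -43 0 0 0 0 87;-21 -44 0 0 0 0 87;-21 -44 0 0 0 0 87;-20 -44 0 0 0 0 87;0 0 30 0 0 -0.12 87;0 0 40 0 0 -0.12 87;0 0 30 0 0 -0.112 87;0 0 0 0 0 0 87'
python3 - <<'E'
from h import *
im=capture('wrist');cv2.imwrite("pics/w2.png",im["color"][:260,:,::-1])
print([(np.round(d['at'],3).tolist(),round(d['conf'],2)) for d in place_of('wrist','short_housing')[:2]])
go(.631,-.090,.03,24)
E
```

```text
time_s: 16.88
position: [0.6253, -0.0901, 0.1007]
tcp_rot: [[-0.914, -0.405, -0.01], [-0.405, 0.914, 0.003], [0.007, 0.007, -1.0]]
force: [0.4, 0.5, 0.2]
opening: 0.998
grasp_force: 0.0
[([0.631, -0.091, 0.003], 0.66)]
shift [-2.9 -0.2 74.4] turn rad about tool z -0.0019 alt 3.1397 j6 -132.19555882464545
```

View pics/w2.png

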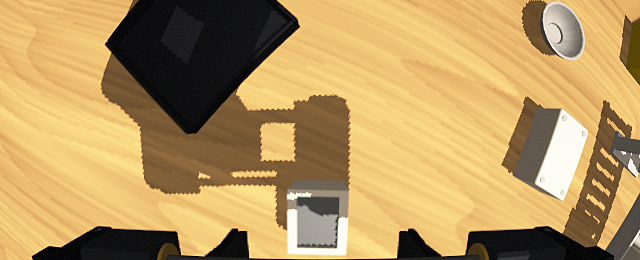

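The short housing is at (318,222), square to the tool and between the fingers. I'll grasp it.

```bash
python3 -m jog '-2 0 35 0 0 0 87;0 0 25 0 0 0 87;0 0 12 0 0 0 87;0 0 0 0 0 0 87;0 0 0 0 0 0 87'; python3 -c "
from h import *
go(.631,-.09,.03,24)"
```

```text
time_s: 17.6
position: [0.6317, -0.0906, 0.0346]
tcp_rot: [[-0.914, -0.406, 0.003], [-0.406, 0.914, -0.001], [-0.002, -0.002, -1.0]]
force: [-0.5, 0.9, -0.9]
opening: 0.997
grasp_force: 0.0
shift [0.4 0.8 4.5] turn rad about tool z -0.0004 alt 3.1412 j6 -132.15754307475922
```

```bash
python3 -m jog '0 0 4 0 0 0 87;0 0 0 0 0 0 30;0 0 0 0 0 0 30;0 0 0 0 0 0 30;0 0 0 0 0 0 30;0 0 0 0 0 0 30;0 0 -10 0 0 0 30;0 0 -50 0 0 0 30;0 0 -50 0 0 0 30;0 0 -50 0 0 0 30;0 0 0 0 0 0 30'; python3 -c "
from h import *
go(.439,.2435,.19,3.8)"
```

```text
time_s: 18.98
position: [0.6338, -0.0912, 0.195]
tcp_rot: [[-0.913, -0.407, 0.011], [-0.407, 0.914, -0.004], [-0.009, -0.008, -1.0]]
force: [-0.3, -0.9, -0.8]
opening: 0.525
grasp_force: 30.0
shift [ 41.8 385.    1.6] turn rad about tool z 0.3526 alt -2.789 j6 -132.1726306815765
```

```bash
python3 -m jog '5 48 0 0 0 0 30;5 48 0 0 0 0 30;5 48 0 0 0 0 30;5 48 0 0 0 0 30;5 48 0 0 0 0 30;5 48 0 0 0 0 30;5 48 0 0 0 0 30;5 48 0 0 0 0 30;0 0 0 0 0 0.117 30;0 0 0 0 0 0.117 30;0 0 0 0 0 0.117 30;0 0 0 0 0 0 30'; python3 -c "
from h import *
go(.439,.2435,.126,3.8)"
```

```text
time_s: 20.48
position: [0.437, 0.2441, 0.1885]
tcp_rot: [[-0.998, -0.069, -0.002], [-0.069, 0.998, -0.001], [0.002, -0.0, -1.0]]
force: [-0.3, -0.9, -0.8]
opening: 0.526
grasp_force: 30.0
shift [-2.1 -0.7 62.5] turn rad about tool z 0.0029 alt -3.1387 j6 -77.59117985731329
```

```bash
python3 -m jog '-2 0 30 0 0 0 30;0 0 22 0 0 0 30;0 0 11 0 0 0 30;0 0 2 0 0 0 30;0 0 0 0 0 0 30;0 0 0 0 0 0 30'; python3 -c "
from h import *
go(.439,.2435,.1235,3.8)
im=capture('wrist')['color'][:,150:500];s=capture('side')['color'][110:230,180:360]
s=cv2.resize(s,(420,280));cv2.imwrite('pics/l5.png',np.hstack([s,im[:280]])[:,:,::-1])"
```

```text
time_s: 21.22
position: [0.4404, 0.2446, 0.1249]
tcp_rot: [[-0.998, -0.068, 0.002], [-0.068, 0.998, 0.0], [-0.002, 0.0, -1.0]]
force: [-0.0, -0.4, -1.0]
opening: 0.529
grasp_force: 30.0
shift [ 1.5 -1.   1.4] turn rad about tool z 0.0017 alt -3.1399 j6 -77.57437874762162
```

View pics/l5.png

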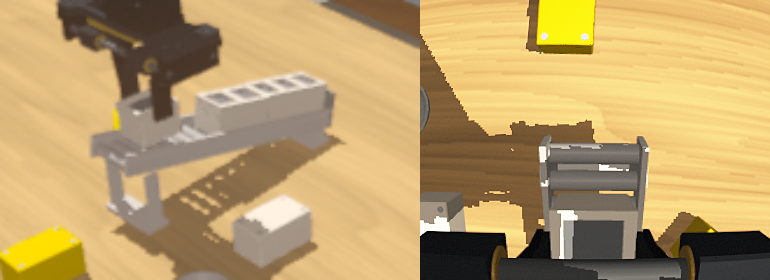

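The short housing is between the guides, about (548..643, 205), and the queue below is intact. I'll release it.

```bash
python3 -m jog '0 0 1 0 0 0 30;0 0 0 0 0 0 80;0 0 0 0 0 0 80;0 0 0 0 0 0 80;0 0 -40 0 0 0 87;0 0 -40 0 0 0 87;0 0 0 0 0 0 87'; python3 -c "
from h import *
go(.485,.092,.2,4.3)
s=capture('side')['color'][110:230,180:360];t=capture('top')['color'][90:300,130:290]
print([(np.round(d['at'],3).tolist(),round(d['conf'],2)) for d in place_of('side','short_housing')[:2]])
s=cv2.resize(s,(480,320));t=cv2.resize(t,(240,320));cv2.imwrite('pics/l6.png',np.hstack([s,t])[:,:,::-1])"
```

```text
time_s: 22.2
position: [0.4421, 0.2451, 0.2061]
tcp_rot: [[-0.998, -0.068, 0.007], [-0.068, 0.998, 0.002], [-0.007, 0.002, -1.0]]
force: [0.1, 0.4, -1.0]
opening: 0.991
grasp_force: 0.0
shift [ -32.3 -155.7    6. ] turn rad about tool z -0.0072 alt 3.1344 j6 -77.56469414472254
[([0.489, 0.248, 0.071], 0.77)]
```

View pics/l6.png

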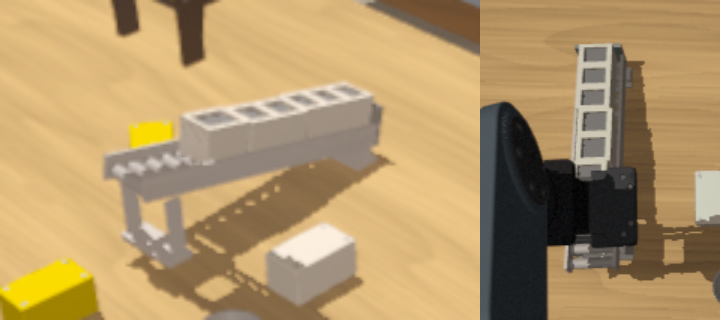

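All three are queued in order. Next is the blank housing.

```bash
python3 -m jog '-8 -39 0 0 0 0 87;-8 -39 0 0 0 0 87;-8 -39 0 0 0 0 87;-8 -39 0 0 0 -0.007 87;0 0 50 0 0 0 87;0 0 50 0 0 0 87;0 0 0 0 0 0 87'
python3 - <<'E'
from h import *
im=capture('wrist');cv2.imwrite("pics/w3.png",im["color"][:260,:,::-1])
print([(np.round(d['at'],3).tolist(),round(d['conf'],2)) for d in place_of('wrist','blank_housing')[:2]])
go(.485,.092,.03,4.3)
E
```

```text
time_s: 23.22
position: [0.4781, 0.0908, 0.099]
tcp_rot: [[-0.997, -0.074, -0.012], [-0.074, 0.997, 0.001], [0.012, 0.001, -1.0]]
force: [-0.2, -0.4, -0.7]
opening: 1.003
grasp_force: 0.0
[([0.492, 0.371, -0.002], 0.86), ([0.482, 0.089, -0.002], 0.82)]
shift [-3.3  0.8 72.8] turn rad about tool z -0.0002 alt 3.1413 j6 -96.67270954307914
```

View pics/w3.png

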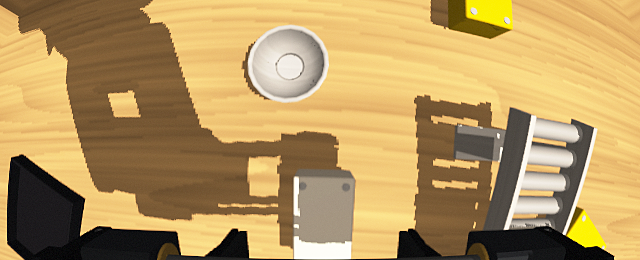

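The white blank housing is at (323,215), square and between the fingers.

```bash
python3 -m jog '-2 0 35 0 0 0 87;0 0 26 0 0 0 87;0 0 10 0 0 0 87;0 0 3 0 0 0 87;0 0 0 0 0 0 87;0 0 0 0 0 0 30;0 0 0 0 0 0 30;0 0 0 0 0 0 30;0 0 0 0 0 0 30;0 0 0 0 0 0 30'; python3 -c "
from h import *
go(.485,.092,.03,4.3)"
```

```text
time_s: 24.58
position: [0.4843, 0.0911, 0.0291]
tcp_rot: [[-0.997, -0.075, -0.0], [-0.075, 0.997, 0.0], [0.0, 0.0, -1.0]]
force: [0.9, 1.2, 1.2]
opening: 0.526
grasp_force: 29.9
shift [-0.7  0.8 -0.9] turn rad about tool z -0.0004 alt 3.1412 j6 -96.64420943698505
```

```bash
python3 -m jog '0 0 -10 0 0 0 30;0 0 -50 0 0 0 30;0 0 -50 0 0 0 30;0 0 0 0 0 0 30;0 0 0 0 0 0 30'; python3 -c "
from h import *
go(.527,-.253,.14,159.3)"
```

```text
time_s: 25.2
position: [0.4837, 0.0911, 0.1392]
tcp_rot: [[-0.997, -0.075, -0.001], [-0.075, 0.997, 0.0], [0.001, 0.0, -1.0]]
force: [-0.2, 0.0, -2.0]
opening: 0.528
grasp_force: 29.9
shift [ -17.5 -346.4   -0.9] turn rad about tool z 0.436 alt -2.7056 j6 -96.64340684282925
```

```bash
python3 -m jog '-2 -43 0 0 0 0 30;-2 -43 0 0 0 0 30;-2 -43 0 0 0 0 30;-2 -43 0 0 0 0 30;-2 -43 0 0 0 0 30;-2 -43 0 0 0 0 30;-3 -44 0 0 0 0 30;-3 -44 0 0 0 0 30;0 0 0 0 0 0.145 30;0 0 0 0 0 0.145 30;0 0 0 0 0 0.146 30;0 0 0 0 0 0 30'; python3 -c "
from h import *
go(.527,-.253,.036,159.3)
capture('wrist')
print([(np.round(d['at'],3).tolist(),round(d['conf'],2)) for d in place_of('wrist','tray')[:2]])"
```

```text
time_s: 26.7
position: [0.5269, -0.2518, 0.137]
tcp_rot: [[-0.936, 0.352, -0.004], [0.352, 0.936, 0.003], [0.004, 0.001, -1.0]]
force: [-0.1, -0.4, -0.7]
opening: 0.528
grasp_force: 29.9
shift [ -1.   -1.2 101. ] turn rad about tool z 0.0015 alt -3.1401 j6 -105.88685805494094
[]
```

```bash
python3 -m jog '-1 -1 40 0 0 0 30;0 0 30 0 0 0 30;0 0 20 0 0 0 30;0 0 7 0 0 0 30;0 0 0 0 0 0 30;0 0 0 0 0 0 30'; python3 -c "
from h import *
go(.527,-.253,.035,159.3)
s=capture('side')['color'][210:330,330:510];w=capture('wrist')['color'][:320,100:440]
s=cv2.resize(s,(460,320));cv2.imwrite('pics/t1.png',np.hstack([s,w])[:,:,::-1])"
```

```text
time_s: 27.55
position: [0.5293, -0.2543, 0.043]
tcp_rot: [[-0.936, 0.353, 0.001], [0.353, 0.936, -0.001], [-0.002, -0.0, -1.0]]
force: [0.6, 0.5, -0.4]
opening: 0.523
grasp_force: 29.9
shift [2.7 0.4 8. ] turn rad about tool z 0.0004 alt -3.1412 j6 -105.87844254204335
```

View pics/t1.png

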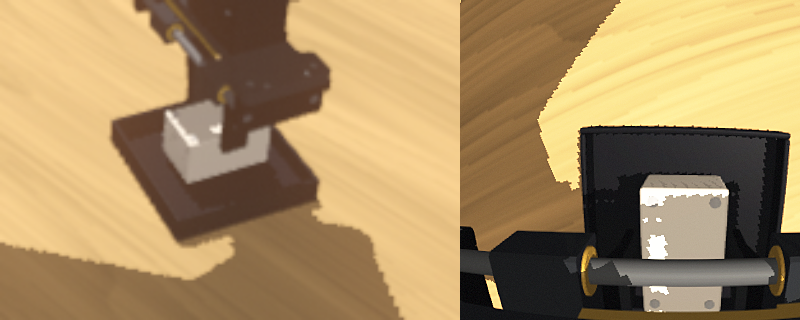

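The blank housing is inside the tray, centred at about (685,240) with the walls on all sides. I'll lower it the last few mm and release.

```bash
python3 -m jog '0 0 4 0 0 0 30;0 0 2 0 0 0 30;0 0 0 0 0 0 30;0 0 0 0 0 0 30'
```

```text
time_s: 28.15
position: [0.5287, -0.2539, 0.0361]
tcp_rot: [[-0.935, 0.353, -0.0], [0.353, 0.935, 0.0], [0.0, -0.0, -1.0]]
force: [0.3, -0.5, -1.3]
opening: 0.521
grasp_force: 29.9
```

```bash
python3 -m jog '0 0 2 0 0 0 30;0 0 0 0 0 0 30;0 0 0 0 0 0 62;0 0 0 0 0 0 62;0 0 0 0 0 0 62;0 0 -20 0 0 0 62;0 0 -50 0 0 0 62;0 0 -60 0 0 0 62;0 0 -60 0 0 0 62;0 0 0 0 0 0 62;0 0 0 0 0 0 62'
python3 - <<'E'
from h import *
s=capture('side')['color'];t=capture('top')['color']
cv2.imwrite('pics/end.png',np.vstack([cv2.resize(s[90:330,150:530],(640,290)) if 0 else s[100:330],t[30:340]])[:,:,::-1])
E
```

```text
time_s: 29.52
position: [0.5282, -0.2535, 0.224]
tcp_rot: [[-0.935, 0.353, -0.0], [0.353, 0.935, 0.0], [0.001, 0.0, -1.0]]
force: [0.5, -0.0, 0.5]
opening: 0.712
grasp_force: 0.0
```

View pics/end.png

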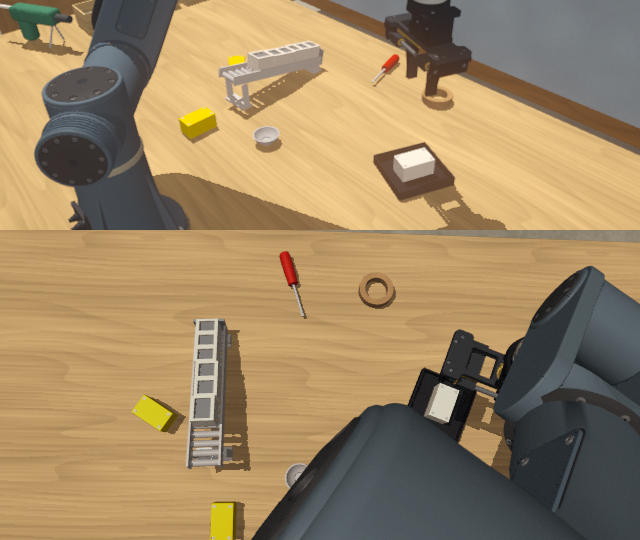

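The three windowed housings are queued at the stop from (207,320) to (202,420), the blank lies flat in the tray at (443,403), and the bystanders have not moved. I'll hand in.

```bash
python3 -c "
from rig import *
print(hand_in())"
```

```text
the job is handed in; nothing more can be done
None
```

I handed the job in at about 30 s: the long, middle and short housings are queued in that order against the lane's stop, the blank housing lies flat in the tray, and the tape roll, screwdriver and dish were not touched.

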